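# Put the lids back on the kitchen canisters

### The job

The four storage canisters have been washed and dried: put each white lid with a wooden knob back on its own canister, the one of the same diameter, seated flat and fully home. Set each lid down gently, without dropping it, let every canister stand where it is, and leave the saucepan lid and the small bowl alone.

Things in the scene. Friction and masses are not known exactly. Their poses are not given: they have to be found in the camera images.
- lid_s: smallest canister lid, for canister_s: white ceramic disc 72 mm across, wooden knob on top, tapered grey plug below; starts plug down on the counter. Origin: centre of the plug's underside, z up. Heights above it in mm: plug 0-12 (36 across below, 52 above), disc 12-19, knob's neck 19-28, knob's head 28 thick with straight sides 32-45, top 53. Grip the head, fingertips above the disc
- lid_m: second smallest canister lid, for canister_m: white ceramic disc 88 mm across, wooden knob on top, tapered grey plug below; starts plug down on the counter. Origin: centre of the plug's underside, z up. Heights above it in mm: plug 0-12 (52 across below, 68 above), disc 12-19, knob's neck 19-28, knob's head 28 thick with straight sides 32-45, top 53. Grip the head, fingertips above the disc
- lid_l: second largest canister lid, for canister_l: white ceramic disc 104 mm across, wooden knob on top, tapered grey plug below; starts plug down on the counter. Origin: centre of the plug's underside, z up. Heights above it in mm: plug 0-12 (68 across below, 84 above), disc 12-19, knob's neck 19-28, knob's head 28 thick with straight sides 32-45, top 53. Grip the head, fingertips above the disc
- lid_xl: largest canister lid, for canister_xl: white ceramic disc 120 mm across, wooden knob on top, tapered grey plug below; starts plug down on the counter. Origin: centre of the plug's underside, z up. Heights above it in mm: plug 0-12 (84 across below, 100 above), disc 12-19, knob's neck 19-28, knob's head 28 thick with straight sides 32-45, top 53. Grip the head, fingertips above the disc
- canister_s: smallest canister: empty open round pot of white ceramic, loose, 72 mm outside diameter, 64 mm high, wall 6 mm (mouth 60 mm across). Origin: centre of its underside, z up. With its lid fully home the disc lies on the rim and the lid's origin is 52 mm above this one; the plug has 4 mm of play all round (12 mm at its lower edge)
- canister_m: second smallest canister: empty open round pot of white ceramic, loose, 88 mm outside diameter, 76 mm high, wall 6 mm (mouth 76 mm across). Origin: centre of its underside, z up. With its lid fully home the disc lies on the rim and the lid's origin is 64 mm above this one; the plug has 4 mm of play all round (12 mm at its lower edge)
- canister_l: second largest canister: empty open round pot of white ceramic, loose, 104 mm outside diameter, 88 mm high, wall 6 mm (mouth 92 mm across). Origin: centre of its underside, z up. With its lid fully home the disc lies on the rim and the lid's origin is 76 mm above this one; the plug has 4 mm of play all round (12 mm at its lower edge)
- canister_xl: largest canister: empty open round pot of white ceramic, loose, 120 mm outside diameter, 100 mm high, wall 6 mm (mouth 108 mm across). Origin: centre of its underside, z up. With its lid fully home the disc lies on the rim and the lid's origin is 88 mm above this one; the plug has 4 mm of play all round (12 mm at its lower edge)
- prep_bowl: small white ceramic bowl, 92 mm across and 42 mm high, flaring; has no lid and is not part of the job. Origin: centre of its underside
- pan_lid: steel saucepan lid, 146 mm across with a dark rim, domed, black knob, 48 mm high; not part of the job. Origin: centre of its underside
Not all that is in view belongs to the job. What is shaped like the lid_l but blue or orange is not meant.

How it is judged:
At the end, for the whole second after the job is handed in: Each lid is on the canister of its own diameter: centred within 8 mm, within 4 mm of seated height, level within 0.08 rad, at rest; canisters upright (0.05 rad) on the counter within 30 mm of their start; saucepan lid and small bowl within 25 mm of theirs (horizontal distance between lid_s and canister_s below 0.008 m and z of lid_s in the frame of canister_s between 0.048 and 0.056 m and angle between each of lid_s, lid_m, lid_l, lid_xl's own z axis and vertical below 0.08 rad and angle between each of canister_s, canister_m, canister_l, canister_xl's own z axis and vertical below 0.05 rad and height (world z) of each of canister_s, canister_m, canister_l, canister_xl below 0.005 m and distance of each of canister_s, canister_m, canister_l, canister_xl from where it was at the start of the episode below 0.03 m and linear speed of each of lid_s, canister_s, lid_m, canister_m, lid_l, canister_l, lid_xl, canister_xl below 0.02 m/s and horizontal distance between lid_m and canister_m below 0.008 m and z of lid_m in the frame of canister_m between 0.06 and 0.068 m and horizontal distance between lid_l and canister_l below 0.008 m and z of lid_l in the frame of canister_l between 0.072 and 0.08 m and horizontal distance between lid_xl and canister_xl below 0.008 m and z of lid_xl in the frame of canister_xl between 0.084 and 0.092 m and distance of each of prep_bowl, pan_lid from where it was at the start of the episode below 0.025 m); the robot touches nothing.
It fails at once if a canister is shifted more than 40 mm or tipped more than 20 degrees (distance of any of canister_s, canister_m, canister_l, canister_xl from where it was at the start of the episode above 0.04 m or angle between any of canister_s, canister_m, canister_l, canister_xl's own z axis and vertical above 0.35 rad).
It fails at once if a lid is rammed onto a canister (over 60 N) (contact force between any of lid_s, lid_m, lid_l, lid_xl and canister_s above 60 N or contact force between any of lid_s, lid_m, lid_l, lid_xl and canister_m above 60 N or contact force between any of lid_s, lid_m, lid_l, lid_xl and canister_l above 60 N or contact force between any of lid_s, lid_m, lid_l, lid_xl and canister_xl above 60 N).
It fails at once if a lid is dropped: falls out of the gripper from more than about 25 mm (faster than 0.7 m/s with no finger on it) ((linear speed of lid_s above 0.7 m/s and contact force between lid_s and the fingers below 0.05 N) or (linear speed of lid_m above 0.7 m/s and contact force between lid_m and the fingers below 0.05 N) or (linear speed of lid_l above 0.7 m/s and contact force between lid_l and the fingers below 0.05 N) or (linear speed of lid_xl above 0.7 m/s and contact force between lid_xl and the fingers below 0.05 N)).
It fails at once if the small bowl or the saucepan lid is moved more than 25 mm (distance of any of prep_bowl, pan_lid from where it was at the start of the episode above 0.025 m).
It also fails if it takes over 117 s, if anything falls off the work surface, if the arm or the gripper's body presses on something with over 40 N, if the wrist force passes 120 N, or if a joint passes its speed limit or range.

### The arm

A 6-joint arm with a two-finger parallel gripper is mounted at the origin on the work surface. World frame = base frame: x ahead of the robot, y to its left, z up, the work surface at z = 0. Lengths are in m, angles in rad, forces in N, time in s.
With the tool pointing down it reaches from about 0.225 to 0.725 m from the base axis. Payload 3.1 kg.
Tool frame: the origin (TCP) lies on the centre line of the jaws, within the pads' length; the fingertips stand ahead of it and the grasp point (between the pads) is the TCP (manip.tip_extent is the x of the fingertips in the tool frame, in m); x points along the fingers, z is the direction in which the jaws open and shut, and the axes are right-handed (so a half turn about x gives the same grasp; the last joint's range is limited). The gripper opens to 85 mm and grips with 20 to 120 N. Pads are 22 mm wide; open, the fingers measure 114 mm over their backs; the gripper's body (76 mm by 85 mm) begins 54 mm behind the grasp point. The pads swing forward as they close: fully open they stand 13 mm farther back than shut.
Start: joints at [-0.128, 0.048, 0.099, 1.622, 0, 1.443], TCP at [0.525, -0, 0.25] pointing down, gripper open.
Joint ranges: [-2.91, 2.91], [-0.99, 1.94], [-1.21, 1.42], [-2.12, 2.29], [-1.49, 1.47], [-3.14, 3.14]. Speed limits (rad/s): [2.79, 2.79, 3.14, 3.14, 3.14, 3.14].

### API

Orientations are given as a unit quaternion [w, x, y, z].
In Python, from plant import manip, viewer, order, spotter gives the robot as it stands.
- The arm moves only by the tool arm_command, never from a script. Its argument "series" is one flat list of numbers, 4 for each row, row after row: the shift along the tool's x, y, z in mm, then the turn about the tool's x in degrees. A call has 1 to 10 rows; each row is the pose to reach, as a shift and turn from the pose measured when the call began, along the tool's axes at that moment; what a row does not reach only later rows make up. A row lasts 1/10 s, in which the tool goes at most 50 mm and 8.59 degrees, less where a joint would pass 70% of its speed; a pose out of reach is approached as far as the arm can. A call with a gripper value outside its range is refused whole. "fingers" is the opening, from 0 (shut) to 1 (fully open), set as the call begins (left out, the last holds). The fingers move at their own pace and stop on an object; "force" is the grip in N (left out, the last holds). Time passes only in rows, so rows that repeat a pose let the fingers close. It gives the time, the measured TCP pose, the force and the opening at its end, in the units of the state.
- manip.get_state(): the state, without advancing time (a new reading comes with each control period).
- viewer.get_image(name): name is "scene" or "side" or "wrist"; returns the picture (400x640x3 uint8, blue, green, red); there is no depth.
- viewer.camera_model(name): a dict with "mtx" (3x3 intrinsics, pixels), "T" (4x4, takes a point from camera to world coordinates). Camera axes: x right, y down, z forward; pixel columns grow to the right and rows downward; lengths in m; the calibration is good to about 2 mm. A picture is of the moment at which its call begins: read the wrist's pose just before it. camera_model takes no time and is no camera call; for the wrist camera it gives the pose at the moment of the call.
- order.finish_job(): hands the job in, once; it reports no verdict.
Trained networks look in the newest picture that a camera, given by its name, has taken for a name from the list of things; names that differ only in an ending like _2 or _b are one class to them, and where a whole thing is asked for, a point or a joint stands for the part that bears it (a point fixed in the world has none). Each returns a list of dicts, best first, with "score" (0 to 1); they miss things now and then, are a little off and sometimes report something else, mostly with a low value. They report only what shows in the picture. A call takes as long as a camera call. They do not tell look-alikes from the thing itself.
- spotter.boxes_of(camera, label): "position" ([x, y, z] in m, in world coordinates, good to about 4 mm: the middle of the surface that is visible of it).
- spotter.spot_point(camera, label): "position" ([x, y, z] in m, in world coordinates, good to about 4 mm: a listed point, or the origin of a listed thing).
The state is a dict: "time": time; "q": joint angles; "dq": joint speeds; "tau": joint torques, N m; "ee_pos": TCP position; "tcp_rot": TCP orientation; "force": force on the tool from outside, world axes, zero at the start; "wrist_torque": the same for the moment, N m; "opening": opening from 0.0 (shut) to 1.0 (fully open).
Only numpy, scipy, OpenCV 4.12 (cv2) and the standard library are available. Lean on these libraries where they do the work, as an engineer would, in place of code of your own. Each camera call takes 0.05 s, during which the arm holds its last target. There are 200 camera calls.

## Working session

There is one attempt and no reset: what is moved stays moved. The work goes in short steps, Python scripts to look and compute and a tool call to move; the robot and the scene stay as the last step left them, time stands still between calls to the robot, and variables do not carry over. Pictures are saved under pics/ and viewed, about 12 in all and at most 16, crops included, and the job is handed in when it is done.

Besides the shell and the picture viewer there is one more tool, called by a JSON object that holds its "op" and its "data". arm_command: Moves the arm, as the interface text tells. Its arguments: {"type":"object","properties":{"series":{"type":"array","items":{"type":"number"}},"fingers":{"type":"number"},"force":{"type":"number"}},"required":["series"]}

```bash
mkdir -p pics; ls; python3 - <<'E'
from plant import manip, viewer, order, spotter
import cv2, numpy as np
s=manip.get_state(); print(s['ee_pos'],s['tcp_rot'],s['opening'],manip.tip_extent)
a=viewer.get_image('scene'); b=viewer.get_image('side')
cv2.imwrite('pics/a.png',a); cv2.imwrite('pics/b.png',b)
for c in ('scene','side'):
  print(c, viewer.camera_model(c)['T'][:3,3])
  for n in ['lid_s','lid_m','lid_l','lid_xl','canister_s','canister_m','canister_l','canister_xl','prep_bowl','pan_lid']:
    print(n,[(np.round(d['position'],3).tolist(),round(d['score'],2)) for d in spotter.spot_point(c,n)])
E
```

```text
pics
[5.24436396e-01 7.40736225e-05 2.49119587e-01] [7.06284293e-01 1.07775937e-04 7.07928299e-01 9.91347561e-05] 0.99818840228557 0.019
scene [ 1.21344408 -0.20804095  1.31259966]
lid_s [([0.633, -0.199, 0.001], 0.88), ([0.491, 0.398, 0.002], 0.87), ([0.654, 0.362, -0.002], 0.79), ([0.648, 0.498, 0.004], 0.69), ([0.593, 0.226, 0.002], 0.52)]
lid_m [([0.633, -0.199, 0.001], 0.88), ([0.491, 0.398, 0.002], 0.87), ([0.654, 0.362, -0.002], 0.79), ([0.648, 0.498, 0.004], 0.69), ([0.593, 0.226, 0.002], 0.52)]
lid_l [([0.633, -0.199, 0.001], 0.88), ([0.491, 0.398, 0.002], 0.87), ([0.654, 0.362, -0.002], 0.79), ([0.648, 0.498, 0.004], 0.69), ([0.593, 0.226, 0.002], 0.52)]
lid_xl [([0.651, 0.005, 0.0], 0.92)]
canister_s [([0.458, -0.192, -0.003], 0.77), ([0.447, -0.002, 0.004], 0.64), ([0.496, -0.405, 0.003], 0.62)]
canister_m [([0.458, -0.192, -0.003], 0.77), ([0.447, -0.002, 0.004], 0.64), ([0.496, -0.405, 0.003], 0.62)]
canister_l [([0.458, -0.192, -0.003], 0.77), ([0.447, -0.002, 0.004], 0.64), ([0.496, -0.405, 0.003], 0.62)]
canister_xl [([0.437, 0.2, -0.001], 0.88), ([0.449, -0.001, -0.
[... 467 characters left out ...]
0.63, -0.196, -0.002], 0.93), ([0.65, 0.363, 0.003], 0.74), ([0.649, 0.498, -0.001], 0.61), ([0.494, 0.397, 0.002], 0.6), ([0.588, 0.224, 0.001], 0.56)]
lid_xl [([0.651, 0.008, -0.002], 0.9)]
canister_s [([0.447, 0.004, 0.002], 0.79), ([0.456, -0.193, -0.002], 0.79), ([0.499, -0.413, 0.001], 0.78)]
canister_m [([0.447, 0.004, 0.002], 0.79), ([0.456, -0.193, -0.002], 0.79), ([0.499, -0.413, 0.001], 0.78)]
canister_l [([0.447, 0.004, 0.002], 0.79), ([0.456, -0.193, -0.002], 0.79), ([0.499, -0.413, 0.001], 0.78)]
canister_xl [([0.436, 0.197, 0.0], 0.77), ([0.322, -0.36, 0.001], 0.57)]
prep_bowl [([0.308, 0.353, -0.005], 0.7)]
pan_lid [([0.324, -0.362, -0.0], 0.65), ([0.592, 0.224, 0.001], 0.3)]
```

View pics/a.png

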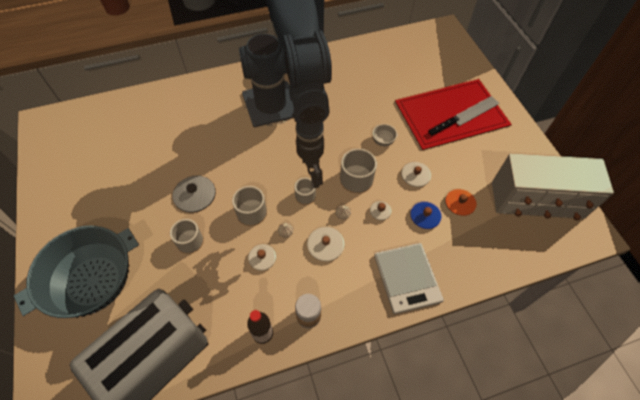

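View pics/b.png

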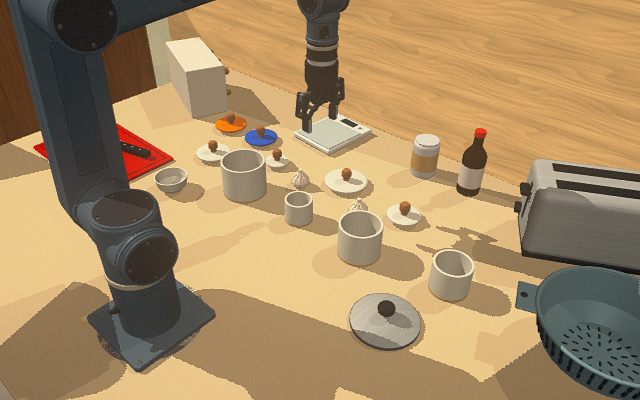

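The scene view shows the white lids at about (416,174), (380,211), (325,243) and (261,257) px, with the blue (426,215) and orange (461,202) look-alikes beside them. Scaling pixel width by distance, the lid at (0.49,0.40) is l, (0.63,-0.20) is m, (0.59,0.225) is s and (0.65,0.006) is xl. The side view agrees. The canisters run xl (y=0.2), s (0), l (-0.19), m (-0.41). I'll start with xl.

{"op": "arm_command", "data": {"series": [20,6,50,0,40,6,100,0,50,6,126,0,50,6,126,0,50,6,126,0]}}

```text
time: 1.6
ee_pos: [0.6505, 0.006, 0.1982]
tcp_rot: [0.706, 0.0, 0.709, 0.0]
force: [-0.2, 1.2, 0.9]
opening: 1.008
```

```bash
cat > h.py <<'E'
import sys, cv2, numpy as np
from plant import manip, viewer, order, spotter
from scipy.spatial.transform import Rotation as R
def look(name, h, rad, near, pic=None, z=0.0):
    """find disc/rim circle centre of radius rad at height h near world (x,y) in wrist image; and network estimates."""
    s=manip.get_state(); M=viewer.camera_model('wrist'); im=viewer.get_image('wrist')
    p=np.array(s['ee_pos']); print('t',s['time'],'tcp',np.round(p,4),'rot',np.round(s['tcp_rot'],4),'f',np.round(s['force'],1),'op',round(s['opening'],3))
    for d in spotter.spot_point('wrist',name):
        print(name,np.round(d['position'],4),round(d['score'],2),'d_tool(mm) y,z',np.round((np.array(d['position'])-p)[[1,0]]*1000,1))
    T=np.linalg.inv(M['T']); K=np.array(M['mtx'])
    a=np.linspace(0,2*np.pi,120)
    def proj(c,r,hh):
        P=np.c_[c[0]+r*np.cos(a),c[1]+r*np.sin(a),np.full(120,hh),np.ones(120)]
        q=(T@P.T)[:3]; u=K@q; return (u[:2]/u[2]).T
    if pic:
        for (c,r,hh,col) in ((near,rad,h,(0,0,255)),):
            cv2.polylines(im,[np.round(proj(c,r,hh)).astype(int)],True,col,1)
        cv2.imwrite('pics/'+pic,im)
E
python3 -c "
from h import *
look('lid_xl',0.019,0.06,(0.651,0.0065),'w1.png')"
```

```text
t 1.6 tcp [0.6505 0.006  0.1982] rot [7.056e-01 1.000e-04 7.086e-01 2.000e-04] f [-0.2  1.2  0.9] op 1.008
lid_xl [ 6.485e-01  7.900e-03 -3.000e-04] 0.86 d_tool(mm) y,z [ 1.9 -2. ]
```

View pics/w1.png

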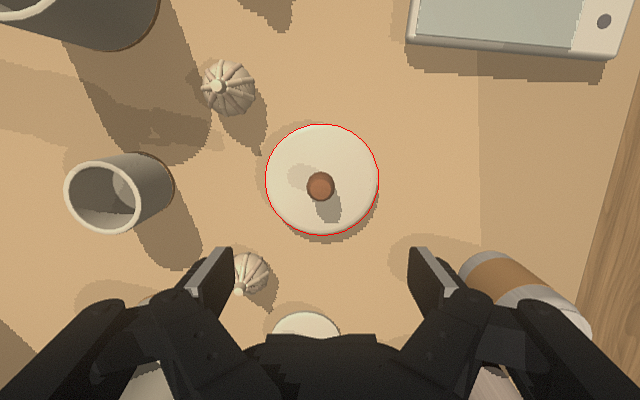

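The red model circle at (322,180) lies on the xl lid's disc, so both position and size are confirmed to about 1 mm. Descending to grip.

{"op": "arm_command", "data": {"series": [40,0,0,0,80,0,0,0,115,0,0,0,140,0,0,0,154,0,0,0,154,0,0,0,154,0,0,0], "fingers": 0.8}}

```text
time: 2.4
ee_pos: [0.6516, 0.0059, 0.05]
tcp_rot: [0.709, -0.0, 0.706, -0.0]
force: [-0.3, 0.1, 0.5]
opening: 0.8
```

{"op": "arm_command", "data": {"series": [0,0,0,0,0,0,0,0,0,0,0,0,0,0,0,0,0,0,0,0,0,0,0,0,0,0,0,0,0,0,0,0], "fingers": 0, "force": 50}}

```text
time: 3.2
ee_pos: [0.653, 0.0057, 0.0523]
tcp_rot: [0.71, -0.0, 0.704, -0.0]
force: [-0.7, -0.1, 6.3]
opening: 0.303
```

It ended up higher than I commanded (0.050), so the grip is near the knob's dome. I'll reopen, go lower and grip again.

{"op": "arm_command", "data": {"series": [0,0,0,0,0,0,0,0,0,0,0,0,5,0,-1,0,9,0,-2,0,9,0,-2,0,9,0,-2,0,9,0,-2,0], "fingers": 0.6}}

```text
time: 4.0
ee_pos: [0.6511, 0.0057, 0.0433]
tcp_rot: [0.71, -0.0, 0.704, -0.0]
force: [-0.5, 0.3, 0.6]
opening: 0.599
```

```bash
python3 -c "
from h import *
look('lid_xl',0.019,0.06,(0.651,0.0065),'w2.png')"
```

```text
t 4.0 tcp [0.6511 0.0057 0.0433] rot [ 7.098e-01 -3.000e-04  7.044e-01 -3.000e-04] f [-0.5  0.3  0.6] op 0.599
lid_xl [0.6513 0.0099 0.0012] 0.84 d_tool(mm) y,z [4.2 0.2]
```

View pics/w2.png

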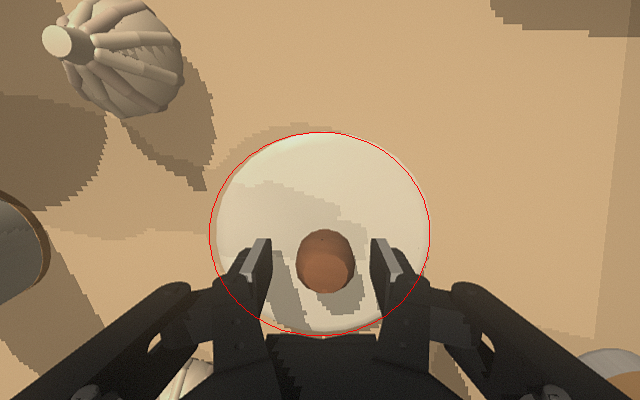

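The lid is centred in the jaws, with the knob at (325,262) between the fingertips and clear of the disc. Closing and lifting.

{"op": "arm_command", "data": {"series": [0,0,1,0,0,0,1,0,0,0,1,0,0,0,1,0,0,0,1,0,0,0,1,0,0,0,1,0], "fingers": 0, "force": 50}}

```text
time: 4.8
ee_pos: [0.6528, 0.0057, 0.044]
tcp_rot: [0.71, -0.0, 0.704, -0.0]
force: [0.1, 0.6, 2.9]
opening: 0.305
```

{"op": "arm_command", "data": {"series": [-10,0,0,0,-30,0,0,0,-60,0,0,0,-95,0,0,0,-130,0,0,0,-155,0,0,0,-165,0,0,0,-165,0,0,0]}}

```text
time: 5.6
ee_pos: [0.6519, 0.0058, 0.2107]
tcp_rot: [0.711, -0.0, 0.703, -0.0]
force: [0.4, -0.3, -1.9]
opening: 0.303
```

{"op": "arm_command", "data": {"series": [0,15,-17,0,0,45,-50,0,0,80,-89,0,0,115,-128,0,0,145,-162,0,0,172,-192,0,0,188,-209,0,0,193,-215,0,0,193,-215,0,0,193,-215,0]}}

```text
time: 6.6
ee_pos: [0.4371, 0.1981, 0.2067]
tcp_rot: [0.711, -0.001, 0.703, -0.001]
force: [-0.0, 0.1, -1.7]
opening: 0.304
```

```bash
python3 -c "
from h import *
look('canister_xl',0.1,0.054,(0.437,0.199),'w3.png')"
```

```text
t 6.6 tcp [0.4371 0.1981 0.2067] rot [ 7.109e-01 -7.000e-04  7.033e-01 -1.000e-03] f [-0.   0.1 -1.7] op 0.304
```

View pics/w3.png

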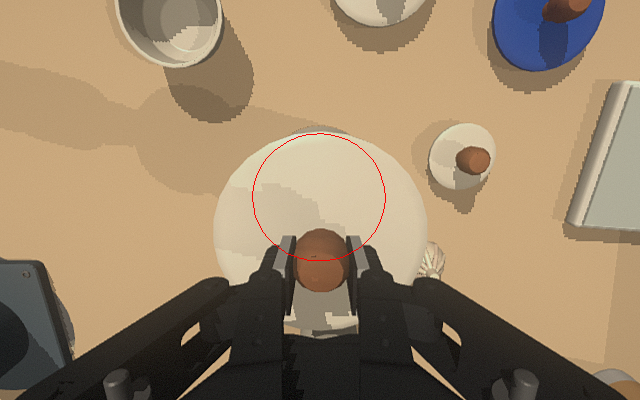

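The xl lid is held level and hides its canister in this view. I'll fit the canister rims in the fixed cameras' first pictures.

```bash
cat > fit.py <<'E'
import cv2, numpy as np
from plant import viewer
from scipy.ndimage import map_coordinates
a=np.linspace(0,2*np.pi,180,endpoint=False)
def fit(im,M,x0,y0,circles,span=0.010):
    g=cv2.GaussianBlur(cv2.cvtColor(im,cv2.COLOR_BGR2GRAY).astype(np.float32),(0,0),0.8)
    g=np.hypot(cv2.Sobel(g,5,1,0),cv2.Sobel(g,5,0,1)); g=np.minimum(g,120)
    T=np.linalg.inv(M['T']);K=np.array(M['mtx']);best=[]
    for dx in np.arange(-span,span+1e-6,.0005):
        for dy in np.arange(-span,span+1e-6,.0005):
            v=0
            for r,h in circles:
                q=(T@np.c_[x0+dx+r*np.cos(a),y0+dy+r*np.sin(a),a*0+h,a*0+1].T)[:3];u=K@q;u=u[:2]/u[2]
                v+=map_coordinates(g,[u[1],u[0]],order=1).mean()
            best.append((v,x0+dx,y0+dy))
    best=np.array(best); b=best[best[:,0]>=np.sort(best[:,0])[-8]]
    return np.round(b[:,1:].mean(0),4), round(float(best[:,0].max()),1), round(float(np.median(best[:,0])),1)
if __name__=='__main__':
    for n,x,y,R,h in (('xl',.437,.199,.06,.1),('s',.447,.002,.036,.064),('l',.457,-.193,.052,.088),('m',.498,-.409,.044,.076)):
        for c,f in (('scene','a'),('side','b')):
            print(n,c,*fit(cv2.imread(f'pics/{f}.png'),viewer.camera_model(c),x,y,[(R,h),(R-.006,h)]))
    for n,x,y,R in (('xl',.651,.0065,.06),('s',.59,.225,.036),('l',.4925,.398,.052),('m',.632,-.198,.044)):
        for c,f in (('scene','a'),('side','b')):
            print('lid',n,c,*fit(cv2.imread(f'pics/{f}.png'),viewer.camera_model(c),x,y,[(R,.0155)]))
E
python3 fit.py
```

```text
xl scene [0.4426 0.1906] 196.0 143.9
xl side [0.4354 0.1941] 208.2 183.1
s scene [ 0.4538 -0.0007] 194.7 154.1
s side [0.4476 0.0029] 216.9 180.3
l scene [ 0.4579 -0.1954] 190.3 153.0
l side [ 0.4518 -0.1899] 204.8 143.8
m scene [ 0.4998 -0.4118] 191.4 151.3
m side [ 0.4939 -0.4082] 225.2 162.4
lid xl scene [0.6469 0.0069] 78.1 51.5
lid xl side [0.6494 0.0096] 95.0 60.4
lid s scene [0.5951 0.2223] 65.3 52.5
lid s side [0.5908 0.2271] 91.6 82.8
lid l scene [0.4927 0.3996] 69.4 52.6
lid l side [0.4944 0.4042] 93.5 66.7
lid m scene [ 0.6279 -0.2009] 77.3 51.2
lid m side [ 0.6306 -0.1976] 91.6 61.6
```

The fixed views are only good to about 5 mm. Backing off 100 mm in y lets the wrist camera see the rim past the lid.

{"op": "arm_command", "data": {"series": [0,-25,0,0,0,-60,0,0,0,-90,0,0,0,-102,0,0,0,-102,0,0,0,-102,0,0]}}

```text
time: 7.3
ee_pos: [0.4379, 0.096, 0.2074]
tcp_rot: [0.711, 0.001, 0.703, -0.001]
force: [-0.5, -0.7, -2.0]
opening: 0.303
```

```bash
cat > w.py <<'E'
# usage: w.py pic label x y R h [lidR]  -> wrist rim fit, overlay, tool-axes move
import sys; from fit import *; from plant import manip, spotter
from scipy.spatial.transform import Rotation as Rn
pic,lab=sys.argv[1:3]; x,y,R,h=map(float,sys.argv[3:7]); lidR=float(sys.argv[7]) if len(sys.argv)>7 else 0
s=manip.get_state(); M=viewer.camera_model('wrist'); im=viewer.get_image('wrist')
p=np.array(s['ee_pos']); w=s['tcp_rot']; Rt=Rn.from_quat([w[1],w[2],w[3],w[0]]).as_matrix()
print('t',s['time'],'tcp',np.round(p,4),'f',np.round(s['force'],1),'op',round(s['opening'],3),'tilt x-axis',np.round(Rt[:,0],4))
for d in spotter.spot_point('wrist',lab): print('net',np.round(d['position'],4),round(d['score'],2))
T=np.linalg.inv(M['T']);K=np.array(M['mtx']);o=im.copy()
def draw(c,r,h):
    q=(T@np.c_[c[0]+r*np.cos(a),c[1]+r*np.sin(a),a*0+h,a*0+1].T)[:3];u=K@q;u=(u[:2]/u[2]).T
    cv2.polylines(o,[np.round(u).astype(int)],True,(0,0,255),1)
cir=[(R,h),(R-.006,h)] if lab[0]=='c' else [(R,h)]
c,b,m=fit(im,M,x,y,cir); print('fit',c,b,m,'tool move y,z mm',np.round((c-p[:2])[[1,0]]*1000,1)); [draw(c,r,k) for r,k in cir]
if lidR:
    hh=p[2]-.044+.019; c2,b,m=fit(im,M,p[0],p[1],[(lidR,hh)],.006); print('held lid',c2,b,m,'lid to canister y,z',np.round((c-c2)[::-1]*1000,1)); draw(c2,lidR,hh)
cv2.imwrite('pics/'+pic,o)
E
python3 w.py w4.png canister_xl .437 .199 .06 .1 .06
```

```text
t 7.3 tcp [0.4379 0.096  0.2074] f [-0.5 -0.7 -2. ] op 0.303 tilt x-axis [ 1.150e-02 -9.000e-04 -9.999e-01]
net [ 4.393e-01  2.001e-01 -2.000e-04] 0.59
fit [0.439  0.1955] 109.1 51.4 tool move y,z mm [99.5  1.1]
held lid [0.4384 0.0967] 51.6 25.8 lid to canister y,z [98.8  0.6]
```

View pics/w4.png

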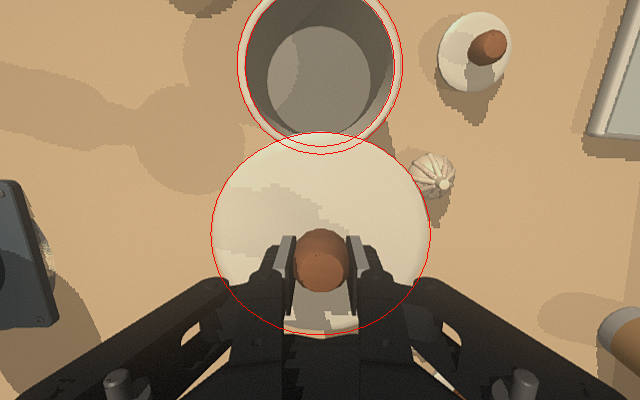

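{"op": "arm_command", "data": {"series": [0,-15,0,0,0,-25,0,0,0,-25,0,0,0,-25,0,0]}}

```text
time: 7.8
ee_pos: [0.4376, 0.0721, 0.2074]
tcp_rot: [0.711, 0.0, 0.703, -0.0]
force: [-0.6, -0.3, -1.6]
opening: 0.304
```

```bash
python3 - <<'E'
s=open('w.py').read()
s=s.replace("c,b,m=fit(im,M,x,y,cir);","""
for dh in (-.006,-.004,-.002,0,.002): print('h',dh,*fit(im,M,x,y,[(r,k+dh) for r,k in cir],.007))
c,b,m=fit(im,M,x,y,cir);""")
open('w.py','w').write(s)
E
python3 w.py w5.png canister_xl .438 .198 .06 .1 .06
```

```text
t 7.8 tcp [0.4376 0.0721 0.2074] f [-0.6 -0.3 -1.6] op 0.304 tilt x-axis [ 1.130e-02 -6.000e-04 -9.999e-01]
net [0.439  0.1965 0.0008] 0.94
h -0.006 [0.4384 0.1959] 124.2 62.2
h -0.004 [0.4385 0.1962] 131.4 61.1
h -0.002 [0.4388 0.196 ] 127.9 59.8
h 0 [0.439  0.1962] 121.7 59.1
h 0.002 [0.4387 0.1964] 109.0 57.6
fit [0.439  0.1962] 121.7 49.8 tool move y,z mm [124.1   1.4]
held lid [0.4381 0.0728] 53.5 23.8 lid to canister y,z [123.4   0.9]
```

View pics/w5.png

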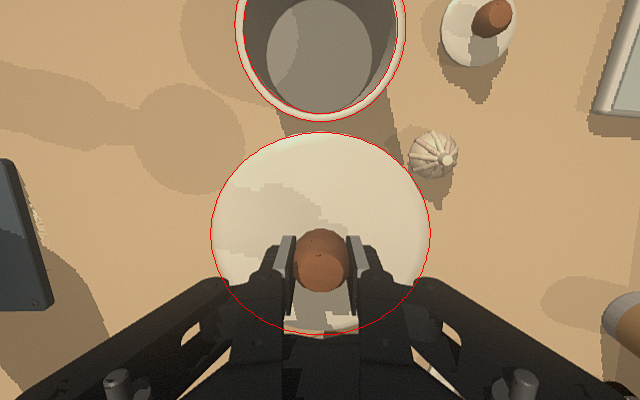

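The rim fits at (320,25) px, so canister_xl is at (0.4388, 0.1962) and the held lid is centred on the tool. Moving over it and then down slowly.

{"op": "arm_command", "data": {"series": [0,20,0,0,0,55,0,0,0,90,0,0,0,115,0,0,0,123.5,0.5,0,0,123.5,0.5,0,0,123.5,0.5,0]}}

```text
time: 8.6
ee_pos: [0.4381, 0.1952, 0.2072]
tcp_rot: [0.711, -0.0, 0.703, -0.001]
force: [-0.6, 0.3, -1.4]
opening: 0.302
```

{"op": "arm_command", "data": {"series": [15,0,0,0,35,0,-0.5,0,50,0,-0.5,0,57,0,-0.7,0,60,0,-0.7,0,60,0,-0.7,0]}}

```text
time: 9.2
ee_pos: [0.4379, 0.1945, 0.1468]
tcp_rot: [0.711, -0.0, 0.703, -0.001]
force: [0.9, 0.1, -1.4]
opening: 0.306
```

{"op": "arm_command", "data": {"series": [2,1,0,0,4,1,0,0,6,1,0,0,8,1,0,0,10,1,0,0,12,1,0,0,13,1,0,0,14,1,0,0,14,1,0,0]}}

```text
time: 10.1
ee_pos: [0.4379, 0.1955, 0.1326]
tcp_rot: [0.711, -0.0, 0.704, -0.001]
force: [0.6, -1.1, -2.3]
opening: 0.299
```

{"op": "arm_command", "data": {"series": [0.5,0,0,0,1,0,0,0,1.5,0,0,0,2,0,0,0,2,0,0,0]}}

```text
time: 10.6
ee_pos: [0.4381, 0.1955, 0.132]
tcp_rot: [0.711, -0.0, 0.703, -0.001]
force: [-2.8, -0.1, 5.2]
opening: 0.305
```

Contact at the expected seated height of 0.132. Releasing.

{"op": "arm_command", "data": {"series": [0,0,0,0,0,0,0,0,0,0,0,0,0,0,0,0,0,0,0,0], "fingers": 0.65}}

```text
time: 11.1
ee_pos: [0.438, 0.1955, 0.1318]
tcp_rot: [0.711, -0.0, 0.703, -0.001]
force: [0.2, 0.0, 0.8]
opening: 0.646
```

{"op": "arm_command", "data": {"series": [-20,0,0,0,-50,0,0,0,-70,0,0,0,-75,0,0,0,-75,0,0,0]}}

```text
time: 11.6
ee_pos: [0.4378, 0.1958, 0.2075]
tcp_rot: [0.712, -0.0, 0.703, -0.001]
force: [0.5, -0.5, 0.2]
opening: 0.648
```

{"op": "arm_command", "data": {"series": [0,5,30,0,0,15,70,0,0,25,110,0,0,29,140,0,0,29,152,0,0,29,152,0,0,29,152,0]}}

```text
time: 12.3
ee_pos: [0.5887, 0.2244, 0.2074]
tcp_rot: [0.71, -0.0, 0.704, -0.001]
force: [-0.0, -0.5, -1.2]
opening: 0.65
```

```bash
python3 w.py w6.png lid_s .591 .225 .036 .019
```

```text
t 12.3 tcp [0.5887 0.2244 0.2074] f [-0.  -0.5 -1.2] op 0.65 tilt x-axis [ 0.0089 -0.0022 -1.    ]
net [ 0.5883  0.2278 -0.0014] 0.97
net [ 0.4923  0.3998 -0.005 ] 0.81
net [6.534e-01 3.638e-01 2.000e-04] 0.8
h -0.006 [0.5919 0.2219] 94.9 28.8
h -0.004 [0.5919 0.2224] 93.1 29.0
h -0.002 [0.5919 0.2226] 88.9 29.2
h 0 [0.5919 0.2231] 83.4 29.5
h 0.002 [0.5921 0.2234] 75.8 29.8
fit [0.5919 0.2231] 83.4 25.5 tool move y,z mm [-1.3  3.2]
```

View pics/w6.png

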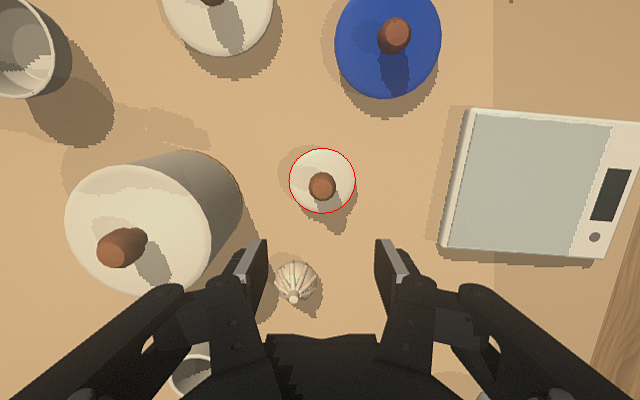

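The xl lid sits flat on its canister at (138,228) px. The red circle fits the s lid at (322,181), diameter 72 mm.

{"op": "arm_command", "data": {"series": [40,-1,2,0,80,-1,2,0,115,-1,2,0,145,-1,2,0,160,-1,2,0,164,-1,2,0,164,-1,2,0,164,-1,2,0,164,-1,2,0]}}

```text
time: 13.3
ee_pos: [0.5941, 0.2238, 0.0473]
tcp_rot: [0.712, 0.0, 0.702, -0.0]
force: [-0.1, -0.4, 0.4]
opening: 0.651
```

{"op": "arm_command", "data": {"series": [4,0,-2,0,4,0,-2,0,4,0,-2,0,4,0,-2,0]}}

```text
time: 13.7
ee_pos: [0.5921, 0.2238, 0.0433]
tcp_rot: [0.712, 0.0, 0.702, -0.0]
force: [-0.4, 0.7, 0.3]
opening: 0.65
```

{"op": "arm_command", "data": {"series": [0,0,0,0,0,0,0,0,0,0,0,0,0,0,0,0,0,0,0,0,0,0,0,0], "fingers": 0}}

```text
time: 14.3
ee_pos: [0.5922, 0.2238, 0.0434]
tcp_rot: [0.712, 0.0, 0.702, -0.0]
force: [-0.2, -0.7, 0.7]
opening: 0.306
```

{"op": "arm_command", "data": {"series": [-10,0,0,0,-30,0,0,0,-65,0,0,0,-105,0,0,0,-140,0,0,0,-160,0,0,0,-165,0,0,0,-165,0,0,0]}}

```text
time: 15.1
ee_pos: [0.5902, 0.224, 0.2096]
tcp_rot: [0.713, 0.0, 0.701, -0.0]
force: [0.7, -0.4, -1.2]
opening: 0.303
```

{"op": "arm_command", "data": {"series": [0,-20,-9,0,0,-60,-27,0,0,-105,-48,0,0,-150,-69,0,0,-195,-90,0,0,-240,-110,0,0,-280,-130,0,0,-305,-140,0,0,-314,-144,0,0,-314,-144,0]}}

```text
time: 16.1
ee_pos: [0.4449, -0.0904, 0.2053]
tcp_rot: [0.712, 0.002, 0.702, -0.001]
force: [0.1, 0.7, -0.4]
opening: 0.307
```

{"op": "arm_command", "data": {"series": [0,0,0,0,0,0,0,0,0,0,0,0]}}

```text
time: 16.4
ee_pos: [0.4452, -0.0893, 0.2049]
tcp_rot: [0.712, 0.001, 0.702, 0.0]
force: [-0.2, 0.1, -0.0]
opening: 0.305
```

```bash
python3 w.py w7.png canister_s .448 .002 .036 .064 .036
```

```text
t 16.4 tcp [ 0.4452 -0.0893  0.2049] f [-0.2  0.1 -0. ] op 0.305 tilt x-axis [ 0.014   0.0019 -0.9999]
net [4.514e-01 6.300e-03 3.000e-04] 0.74
h -0.006 [0.449  0.0012] 230.4 117.1
h -0.004 [0.4491 0.0009] 227.1 115.8
h -0.002 [0.4491 0.0009] 217.1 114.3
h 0 [0.4492 0.0005] 205.0 113.0
h 0.002 [4.489e-01 4.000e-04] 185.3 112.3
fit [0.4492 0.0005] 205.0 96.0 tool move y,z mm [89.8  4. ]
held lid [ 0.4458 -0.0902] 56.7 24.9 lid to canister y,z [90.7  3.4]
```

View pics/w7.png

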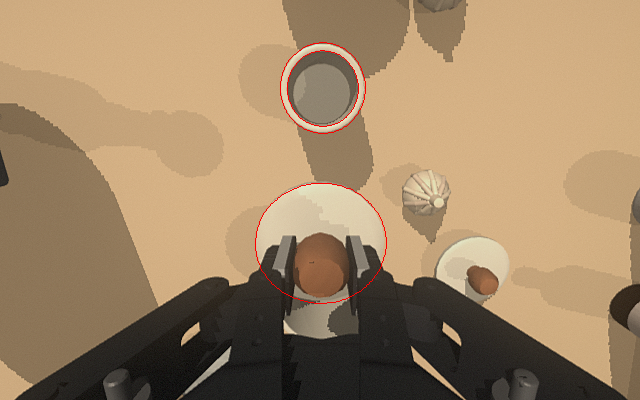

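Canister_s fits at (323,88) px, i.e. (0.449, 0.001), and the held lid is centred at (321,243). The white patch below it is canister_l underneath.

{"op": "arm_command", "data": {"series": [0,20,1,0,0,50,2,0,0,75,3,0,0,88,3,0,0,91,3,0,0,91,3,0,0,91,3,0]}}

```text
time: 17.2
ee_pos: [0.4485, 0.0008, 0.2054]
tcp_rot: [0.712, 0.001, 0.702, -0.0]
force: [0.3, 1.6, -0.4]
opening: 0.308
```

{"op": "arm_command", "data": {"series": [20,0,-0.3,0,50,0,-0.7,0,75,0,-1,0,88,0,-1.2,0,94,0,-1.2,0,94,0,-1.2,0,94,0,-1.2,0]}}

```text
time: 17.9
ee_pos: [0.4495, 0.0005, 0.1126]
tcp_rot: [0.713, 0.001, 0.701, -0.001]
force: [0.5, 0.1, -1.1]
opening: 0.301
```

{"op": "arm_command", "data": {"series": [2,1,-1,0,4,1,-1,0,6,1,-1,0,8,1,-1,0,10,1,-1,0,12,1,-1,0,14,1,-1,0,16,1,-1,0,17,1,-1,0,17.5,1,-1,0]}}

```text
time: 18.9
ee_pos: [0.4488, 0.0015, 0.0954]
tcp_rot: [0.713, 0.001, 0.701, -0.001]
force: [-1.7, 0.7, 3.2]
opening: 0.307
```

{"op": "arm_command", "data": {"series": [0.5,0,0,0,1,0,0,0,1.5,0,0,0,1.5,0,0,0]}}

```text
time: 19.3
ee_pos: [0.4489, 0.0016, 0.0954]
tcp_rot: [0.713, 0.001, 0.701, -0.001]
force: [-4.1, 0.6, 7.6]
opening: 0.306
```

Seated at 0.0954. Release and move on to lid m.

{"op": "arm_command", "data": {"series": [0,0,0,0,0,0,0,0,0,0,0,0,0,0,0,0,0,0,0,0], "fingers": 0.65}}

```text
time: 19.8
ee_pos: [0.4488, 0.0015, 0.0951]
tcp_rot: [0.713, 0.001, 0.701, -0.001]
force: [-0.5, 0.2, 0.2]
opening: 0.651
```

{"op": "arm_command", "data": {"series": [-20,0,0,0,-55,0,0,0,-90,0,0,0,-110,0,0,0,-112,0,0,0,-112,0,0,0]}}

```text
time: 20.4
ee_pos: [0.4472, 0.0014, 0.2071]
tcp_rot: [0.713, 0.001, 0.701, -0.001]
force: [-0.8, -0.6, -1.1]
opening: 0.647
```

{"op": "arm_command", "data": {"series": [0,-20,18,0,0,-55,50,0,0,-95,86,0,0,-130,120,0,0,-165,152,0,0,-190,175,0,0,-199,184,0,0,-199,184,0,0,-199,184,0]}}

```text
time: 21.3
ee_pos: [0.6297, -0.1975, 0.2079]
tcp_rot: [0.712, 0.002, 0.702, -0.0]
force: [-0.2, -0.1, 0.5]
opening: 0.65
```

```bash
python3 w.py w8.png lid_m .632 -.198 .044 .019
```

```text
t 21.3 tcp [ 0.6297 -0.1975  0.2079] f [-0.2 -0.1  0.5] op 0.65 tilt x-axis [ 0.0137  0.0023 -0.9999]
net [ 0.6317 -0.1989  0.0029] 0.65
net [ 0.4533 -0.1911 -0.0011] 0.32
h -0.006 [ 0.6306 -0.2009] 98.4 29.8
h -0.004 [ 0.6306 -0.2006] 96.9 30.1
h -0.002 [ 0.6306 -0.2002] 92.5 30.5
h 0 [ 0.6308 -0.1999] 86.5 30.9
h 0.002 [ 0.6309 -0.1995] 77.5 31.3
fit [ 0.6308 -0.1999] 86.5 25.9 tool move y,z mm [-2.4  1.1]
```

View pics/w8.png

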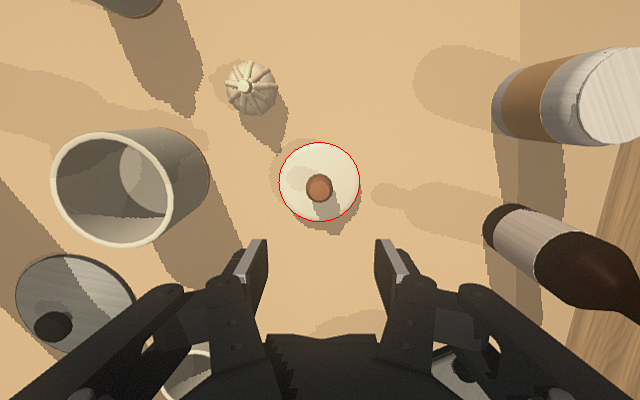

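The 88 mm circle fits at (319,182) px, confirming this is lid m at (0.631, -0.200).

{"op": "arm_command", "data": {"series": [40,-2.5,-1,0,80,-2.5,-1,0,115,-2.5,-1,0,145,-2.5,-1,0,160,-2.5,-1,0,165,-2.5,-1.5,0,166,-2.5,-1.5,0,166,-2.5,-1.5,0,166,-2.5,-1.5,0]}}

```text
time: 22.3
ee_pos: [0.6325, -0.1998, 0.046]
tcp_rot: [0.714, 0.0, 0.7, -0.001]
force: [0.3, -0.6, 0.3]
opening: 0.651
```

{"op": "arm_command", "data": {"series": [2.5,0,-2,0,2.5,0,-2,0,2.5,0,-2,0]}}

```text
time: 22.6
ee_pos: [0.6307, -0.2, 0.044]
tcp_rot: [0.714, 0.0, 0.7, -0.001]
force: [0.5, -0.0, -0.7]
opening: 0.647
```

{"op": "arm_command", "data": {"series": [0,0,0,0,0,0,0,0,0,0,0,0,0,0,0,0,0,0,0,0,0,0,0,0], "fingers": 0}}

```text
time: 23.2
ee_pos: [0.631, -0.2002, 0.0444]
tcp_rot: [0.715, 0.0, 0.7, -0.001]
force: [0.7, 0.5, 2.1]
opening: 0.301
```

{"op": "arm_command", "data": {"series": [-10,0,0,0,-30,0,0,0,-65,0,0,0,-105,0,0,0,-140,0,0,0,-160,0,0,0,-165,0,0,0,-165,0,0,0]}}

```text
time: 24.0
ee_pos: [0.6279, -0.2001, 0.2102]
tcp_rot: [0.715, 0.0, 0.699, -0.001]
force: [0.5, -0.0, -0.8]
opening: 0.308
```

Canister_m is far out, so I'll view it from the side, standing at (0.39, -0.44).

{"op": "arm_command", "data": {"series": [0,-15,-15,0,0,-45,-44,0,0,-78,-77,0,0,-111,-110,0,0,-144,-142,0,0,-177,-174,0,0,-207,-204,0,0,-230,-226,0,0,-240,-236,0,0,-240,-236,0]}}

```text
time: 25.0
ee_pos: [0.3896, -0.44, 0.2027]
tcp_rot: [0.714, 0.002, 0.7, -0.001]
force: [0.3, -0.2, -1.6]
opening: 0.305
```

{"op": "arm_command", "data": {"series": [0,0,0,0,0,0,0,0,0,0,0,0]}}

```text
time: 25.3
ee_pos: [0.3906, -0.4388, 0.2024]
tcp_rot: [0.714, 0.002, 0.7, -0.0]
force: [0.1, 0.3, -0.6]
opening: 0.303
```

```bash
python3 w.py w9.png canister_m .498 -.410 .044 .076 .044
```

```text
t 25.3 tcp [ 0.3906 -0.4388  0.2024] f [ 0.1  0.3 -0.6] op 0.303 tilt x-axis [ 0.02    0.0027 -0.9998]
net [ 0.4928 -0.4087  0.001 ] 0.73
h -0.006 [ 0.4976 -0.4111] 212.0 99.6
h -0.004 [ 0.4968 -0.411 ] 218.3 97.9
h -0.002 [ 0.4959 -0.4106] 213.7 95.7
h 0 [ 0.495  -0.4102] 201.2 93.4
h 0.002 [ 0.4944 -0.4096] 184.0 91.8
fit [ 0.495  -0.4102] 201.2 78.1 tool move y,z mm [ 28.6 104.4]
held lid [ 0.3902 -0.4389] 53.2 23.4 lid to canister y,z [ 28.7 104.8]
```

View pics/w9.png

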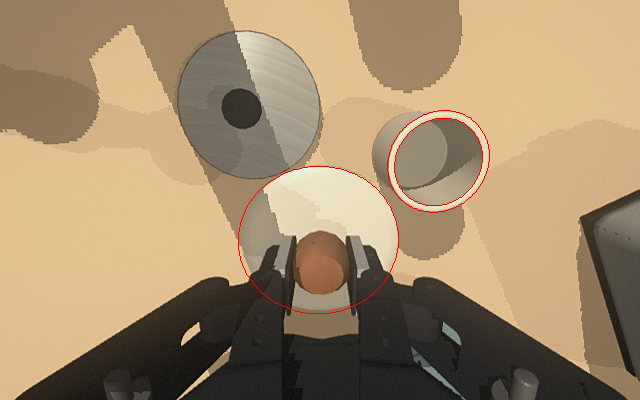

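Canister_m fits at (438,161) px, i.e. (0.497, -0.411), and agrees with the fixed cameras. The lid is centred on the tool.

{"op": "arm_command", "data": {"series": [0,5,20,0,0,14,52,0,0,22,84,0,0,27,101,0,0,28,106,0,0,28,106,0,0,28,106,0]}}

```text
time: 26.1
ee_pos: [0.496, -0.4116, 0.2051]
tcp_rot: [0.714, 0.002, 0.7, -0.001]
force: [-0.6, 0.0, -0.6]
opening: 0.304
```

{"op": "arm_command", "data": {"series": [20,0,-0.4,0,45,0,-1,0,65,0,-1.4,0,75,0,-1.6,0,78,0,-1.6,0,78,0,-1.6,0,78,0,-1.6,0]}}

```text
time: 26.8
ee_pos: [0.4963, -0.4123, 0.1287]
tcp_rot: [0.715, 0.001, 0.7, -0.001]
force: [0.7, 0.3, 0.6]
opening: 0.303
```

{"op": "arm_command", "data": {"series": [3,1.3,0,0,6,1.3,0,0,8,1.3,0,0,10,1.3,0,0,12,1.3,0,0,14,1.3,0,0,16,1.3,0,0,18,1.3,0,0,19.5,1.3,0,0,20,1.3,0,0]}}

```text
time: 27.8
ee_pos: [0.4966, -0.4109, 0.1084]
tcp_rot: [0.715, 0.001, 0.7, -0.001]
force: [-0.1, 0.9, 0.5]
opening: 0.301
```

{"op": "arm_command", "data": {"series": [0.5,0,0,0,1,0,0,0,1.5,0,0,0,2,0,0,0]}}

```text
time: 28.2
ee_pos: [0.4967, -0.4109, 0.1083]
tcp_rot: [0.715, 0.001, 0.699, -0.002]
force: [-2.2, 3.0, 7.7]
opening: 0.306
```

Seated. Release and go to lid l.

{"op": "arm_command", "data": {"series": [0,0,0,0,0,0,0,0,0,0,0,0,0,0,0,0,0,0,0,0], "fingers": 0.65}}

```text
time: 28.7
ee_pos: [0.4966, -0.4109, 0.1079]
tcp_rot: [0.715, 0.001, 0.7, -0.001]
force: [0.3, -0.1, -0.6]
opening: 0.651
```

{"op": "arm_command", "data": {"series": [-20,0,0,0,-55,0,0,0,-85,0,0,0,-98,0,0,0,-100,0,0,0,-100,0,0,0]}}

```text
time: 29.3
ee_pos: [0.4944, -0.4108, 0.2071]
tcp_rot: [0.714, 0.001, 0.7, -0.001]
force: [0.4, -0.3, -1.2]
opening: 0.649
```

{"op": "arm_command", "data": {"series": [0,20,0,0,0,60,0,0,0,105,0,0,0,150,0,0,0,195,0,0,0,240,0,0,0,285,0,0,0,330,0,0,0,375,0,0,0,410,0,0]}}

```text
time: 30.3
ee_pos: [0.4942, 0.0019, 0.2044]
tcp_rot: [0.713, 0.001, 0.701, -0.0]
force: [0.3, -0.6, -0.3]
opening: 0.648
```

{"op": "arm_command", "data": {"series": [0,40,0,0,0,85,0,0,0,130,0,0,0,175,0,0,0,220,0,0,0,265,0,0,0,310,0,0,0,350,0,0,0,385,0,0,0,398,0,0]}}

```text
time: 31.3
ee_pos: [0.4933, 0.4024, 0.2013]
tcp_rot: [0.711, -0.0, 0.703, 0.0]
force: [0.2, 0.2, 0.2]
opening: 0.65
```

{"op": "arm_command", "data": {"series": [0,0,0,0,0,0,0,0]}}

```text
time: 31.5
ee_pos: [0.4924, 0.4014, 0.1988]
tcp_rot: [0.71, -0.002, 0.704, -0.001]
force: [-0.4, 0.6, -0.5]
opening: 0.651
```

```bash
python3 w.py w10.png lid_l .493 .400 .052 .019
```

```text
t 31.5 tcp [0.4924 0.4014 0.1988] f [-0.4  0.6 -0.5] op 0.651 tilt x-axis [ 0.0083 -0.0035 -1.    ]
net [6.449e-01 4.982e-01 5.000e-04] 0.91
net [ 0.4923  0.3987 -0.0027] 0.87
net [0.6557 0.3621 0.0018] 0.56
h -0.006 [0.4945 0.3993] 101.3 31.0
h -0.004 [0.4946 0.3994] 101.3 31.1
h -0.002 [0.4946 0.3999] 96.6 31.1
h 0 [0.4948 0.4001] 88.1 31.2
h 0.002 [0.4949 0.4005] 74.8 31.8
fit [0.4948 0.4001] 88.1 27.0 tool move y,z mm [-1.3  2.4]
```

View pics/w10.png

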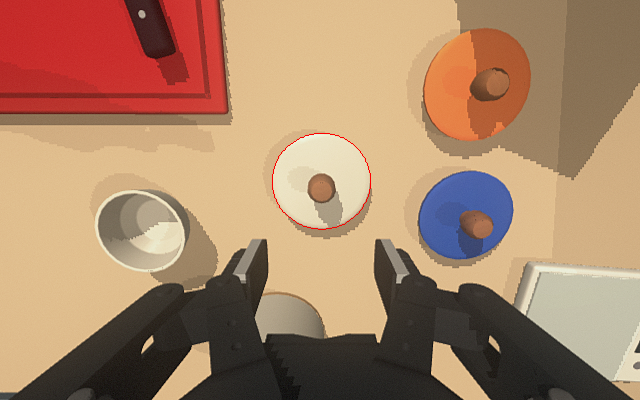

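Lid l (104 mm, white) is at (321,181) px, away from the blue and orange ones. Descending.

{"op": "arm_command", "data": {"series": [40,-1,0,0,80,-1,0,0,115,-1,0,0,140,-1,0,0,152,-1,0,0,156,-1,0,0,156,-1,0,0,156,-1,0,0,156,-1,0,0]}}

```text
time: 32.5
ee_pos: [0.4962, 0.4003, 0.0467]
tcp_rot: [0.712, 0.0, 0.702, -0.0]
force: [-0.8, 0.8, -0.2]
opening: 0.65
```

{"op": "arm_command", "data": {"series": [3,-0.5,-2,0,3,-0.5,-2,0,3,-0.5,-2,0]}}

```text
time: 32.8
ee_pos: [0.4942, 0.3999, 0.044]
tcp_rot: [0.712, 0.0, 0.702, 0.0]
force: [-0.1, -1.4, -0.1]
opening: 0.651
```

{"op": "arm_command", "data": {"series": [0,0,0,0,0,0,0,0,0,0,0,0,0,0,0,0,0,0,0,0,0,0,0,0], "fingers": 0}}

```text
time: 33.4
ee_pos: [0.4945, 0.4001, 0.0443]
tcp_rot: [0.712, 0.0, 0.702, 0.0]
force: [-0.1, 0.5, 2.4]
opening: 0.305
```

{"op": "arm_command", "data": {"series": [-10,0,0,0,-30,0,0,0,-65,0,0,0,-105,0,0,0,-140,0,0,0,-170,0,0,0,-180,0,0,0,-180,0,0,0]}}

```text
time: 34.2
ee_pos: [0.4926, 0.4005, 0.2264]
tcp_rot: [0.713, 0.001, 0.701, 0.001]
force: [0.4, -0.0, -1.7]
opening: 0.308
```

{"op": "arm_command", "data": {"series": [0,-15,0,0,0,-45,0,0,0,-85,0,0,0,-130,0,0,0,-175,-5,0,0,-220,-10,0,0,-265,-15,0,0,-310,-20,0,0,-355,-25,0,0,-390,-30,0]}}

```text
time: 35.2
ee_pos: [0.46, 0.0077, 0.2217]
tcp_rot: [0.712, 0.001, 0.703, 0.0]
force: [0.9, -0.2, -0.4]
opening: 0.303
```

{"op": "arm_command", "data": {"series": [0,-40,0,0,0,-80,0,0,0,-120,0,0,0,-160,0,0,0,-200,0,0,0,-240,0,0,0,-275,-5,0,0,-302,-8,0,0,-315,-8,0,0,-315,-8,0]}}

```text
time: 36.2
ee_pos: [0.4499, -0.3079, 0.2185]
tcp_rot: [0.71, 0.003, 0.704, 0.0]
force: [-0.8, 0.3, -0.8]
opening: 0.303
```

{"op": "arm_command", "data": {"series": [0,0,0,0,0,0,0,0,0,0,0,0]}}

```text
time: 36.5
ee_pos: [0.45, -0.3066, 0.2184]
tcp_rot: [0.71, 0.003, 0.704, 0.001]
force: [0.1, -0.7, -1.1]
opening: 0.305
```

```bash
python3 w.py w11.png canister_l .455 -.193 .052 .088 .052
```

```text
t 36.5 tcp [ 0.45   -0.3066  0.2184] f [ 0.1 -0.7 -1.1] op 0.305 tilt x-axis [ 0.0093  0.0054 -0.9999]
net [ 0.4514 -0.1914  0.    ] 0.7
h -0.006 [ 0.4536 -0.1914] 166.8 82.9
h -0.004 [ 0.4536 -0.1919] 173.1 81.3
h -0.002 [ 0.4539 -0.1919] 165.1 79.6
h 0 [ 0.4541 -0.1921] 155.0 78.5
h 0.002 [ 0.4539 -0.192 ] 139.5 76.8
fit [ 0.4541 -0.1921] 155.0 64.5 tool move y,z mm [114.5   4.1]
held lid [ 0.451  -0.3068] 54.0 22.3 lid to canister y,z [114.7   3.1]
```

View pics/w11.png

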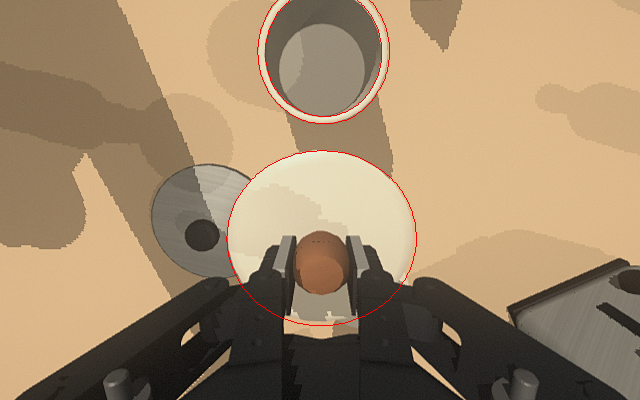

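Canister_l fits at (323,57) px, i.e. (0.4537, -0.192).

{"op": "arm_command", "data": {"series": [0,20,1,0,0,55,2,0,0,88,3,0,0,109,3,0,0,115,3,0,0,115,3,0,0,115,3,0]}}

```text
time: 37.3
ee_pos: [0.4538, -0.1925, 0.2195]
tcp_rot: [0.711, 0.002, 0.703, 0.0]
force: [0.9, -0.4, -2.1]
opening: 0.302
```

{"op": "arm_command", "data": {"series": [20,0,-0.2,0,45,0,-0.5,0,68,0,-0.7,0,78,0,-0.8,0,82,0,-0.8,0,82,0,-0.8,0,82,0,-0.8,0]}}

```text
time: 38.0
ee_pos: [0.4546, -0.193, 0.1388]
tcp_rot: [0.711, 0.002, 0.703, -0.0]
force: [-0.6, -0.7, -1.8]
opening: 0.306
```

{"op": "arm_command", "data": {"series": [2,1,-1.5,0,4,1,-1.5,0,6,1,-1.5,0,8,1,-1.5,0,10,1,-1.5,0,12,1,-1.5,0,14,1,-1.5,0,16,1,-1.5,0,17.5,1,-1.5,0,18,1,-1.5,0]}}

```text
time: 39.0
ee_pos: [0.4531, -0.1918, 0.1205]
tcp_rot: [0.711, 0.002, 0.703, -0.0]
force: [-0.8, -0.3, -1.0]
opening: 0.304
```

{"op": "arm_command", "data": {"series": [0.5,0,0,0,1,0,0,0,1.5,0,0,0,2,0,0,0]}}

```text
time: 39.4
ee_pos: [0.4533, -0.1919, 0.1202]
tcp_rot: [0.712, 0.002, 0.703, -0.0]
force: [-4.5, 2.5, 9.7]
opening: 0.305
```

Seated. Release, lift clear and check from the fixed cameras.

{"op": "arm_command", "data": {"series": [0,0,0,0,0,0,0,0,0,0,0,0,0,0,0,0,0,0,0,0], "fingers": 0.65}}

```text
time: 39.9
ee_pos: [0.4532, -0.1919, 0.1199]
tcp_rot: [0.711, 0.002, 0.703, -0.0]
force: [-0.1, 0.4, -0.6]
opening: 0.652
```

{"op": "arm_command", "data": {"series": [-20,0,0,0,-55,0,0,0,-100,0,0,0,-140,0,0,0,-160,0,0,0,-160,0,0,0,-160,0,0,0]}}

```text
time: 40.6
ee_pos: [0.4514, -0.1923, 0.2797]
tcp_rot: [0.712, 0.002, 0.703, -0.0]
force: [-0.5, -0.7, -0.1]
opening: 0.647
```

```bash
python3 - <<'E'
from fit import *
from plant import spotter,manip
s=manip.get_state();print(s['ee_pos'],s['opening'],s['force'])
b=viewer.get_image('side');a2=viewer.get_image('scene')
for n,x,y,hh in (('xl',.4388,.1962,.088),('s',.449,.001,.052),('l',.4537,-.192,.076),('m',.4967,-.411,.064)):
  for c in('scene','side'):
    for k in ('lid_','canister_'):
      for d in spotter.spot_point(c,k+n):
        p=np.array(d['position'])
        if np.hypot(p[0]-x,p[1]-y)<.04: print(c,k+n,'off mm',np.round((p-[x,y,hh if k=='lid_' else 0])*1000,1),round(d['score'],2))
for c in('scene','side'):
  for k in('prep_bowl','pan_lid'): print(c,k,[np.round(d['position'],3).tolist() for d in spotter.spot_point(c,k)])
crop=lambda i,y,x:cv2.resize(i[y:y+200,x:x+320],(800,500),interpolation=cv2.INTER_CUBIC)
cv2.imwrite('pics/e1.png',crop(b,120,200)); cv2.imwrite('pics/e2.png',crop(a2,110,130))
E
```

```text
[ 0.45142456 -0.19232183  0.27969881] 0.6469667507641502 [-0.54637711 -0.69232109 -0.07096552]
scene lid_xl off mm [ 1.3 -0.4 -0.7] 0.72
scene canister_xl off mm [-4.5  2.5  2.9] 0.68
side lid_xl off mm [-0.4 -0.2 -0.7] 0.92
side canister_xl off mm [-0.9  2.2  0.1] 0.68
scene lid_s off mm [1.1 0.8 4.4] 0.79
scene canister_s off mm [-4.2 -1.3  2.1] 0.47
side lid_s off mm [-1.1 -2.5  1.2] 0.81
side lid_s off mm [ -4.8   4.8 -52.2] 0.16
side canister_s off mm [-3.9  2.4  5.5] 0.92
scene lid_l off mm [-2.5 -0.1  1.3] 0.59
side lid_l off mm [-1.3 -1.4 -1.1] 0.78
side canister_l off mm [ 1.8 -0.8 -3.6] 0.88
scene lid_m off mm [ 2.7  0.8 -1.4] 0.7
scene canister_m off mm [-3.2  2.5 -1.4] 0.57
side lid_m off mm [ 3.7  2.8 -1.5] 0.96
side canister_m off mm [ 1.9 -0.5 -0.9] 0.83
scene prep_bowl [[0.309, 0.357, 0.001]]
scene pan_lid [[0.324, -0.363, 0.0]]
side prep_bowl [[0.308, 0.353, -0.005]]
side pan_lid [[0.439, 0.198, 0.001]]
```

View pics/e1.png

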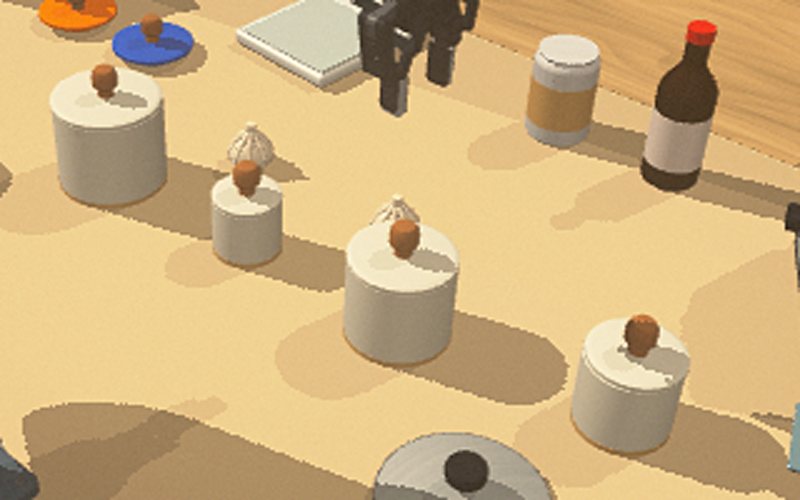

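View pics/e2.png

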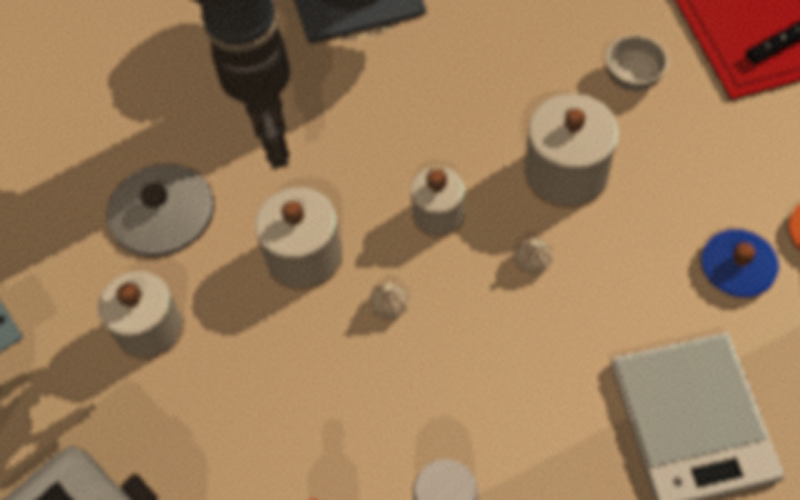

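Three lids look clearly home, but canister_m's shows a thin line under its disc. I'll take one close wrist look there.

{"op": "arm_command", "data": {"series": [0,-30,5,0,0,-75,10,0,0,-120,20,0,0,-165,30,0,0,-190,35,0,0,-200,35,0,0,-200,35,0,0,-200,35,0]}}

```text
time: 42.5
ee_pos: [0.4855, -0.3913, 0.2802]
tcp_rot: [0.711, 0.002, 0.703, 0.0]
force: [-0.3, 0.5, 0.4]
opening: 0.65
```

```bash
python3 w.py w12.png lid_m .497 -.411 .044 .083; python3 - <<'E'
import cv2
from plant import viewer
w=cv2.imread('pics/w12.png'); s=viewer.get_image('side')[230:310,410:490]
s=cv2.resize(s,(400,400),interpolation=cv2.INTER_CUBIC); w=cv2.resize(w[100:300,220:420],(400,400),interpolation=cv2.INTER_CUBIC)
cv2.imwrite('pics/e3.png',cv2.hconcat([w,s]))
E
```

```text
t 42.5 tcp [ 0.4855 -0.3913  0.2802] f [-0.3  0.5  0.4] op 0.65 tilt x-axis [ 0.0122  0.0032 -0.9999]
net [ 0.4992 -0.409   0.0642] 0.67
h -0.006 [ 0.497  -0.4112] 87.4 32.1
h -0.004 [ 0.497  -0.4108] 87.1 31.9
h -0.002 [ 0.4969 -0.4104] 85.9 31.7
h 0 [ 0.4969 -0.4099] 83.6 31.1
h 0.002 [ 0.4969 -0.4094] 80.0 30.6
fit [ 0.4969 -0.4099] 83.6 25.9 tool move y,z mm [-18.6  11.4]
```

View pics/e3.png

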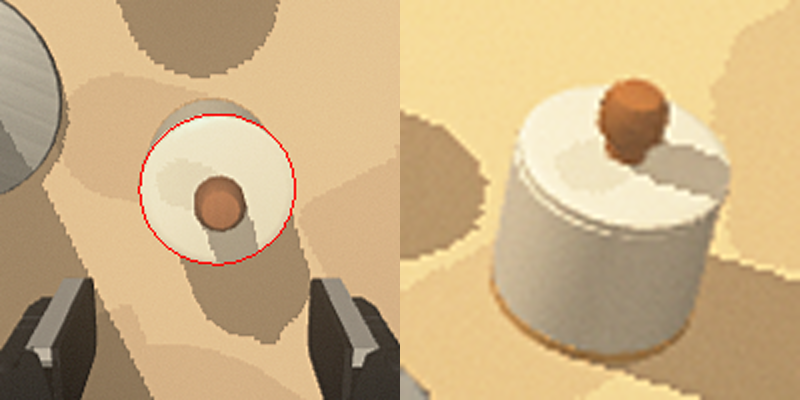

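The close-up shows lid m flat on the rim, with about 2 mm of rim showing at the near left. Its disc fits at (0.497, -0.410), 1 mm from the measured canister centre, so it is home. Handing in.

```bash
python3 -c "
from plant import order; print(order.finish_job())"
```

```text
the job is handed in; nothing more can be done
None
```

All four white lids are back on their own canisters, and the job was handed in at about 43 s of the 117 s allowed. I lowered each lid slowly and released it once I felt light contact, under 10 N. The tool was then within about 1 mm of the height expected for a seated lid.

- **Fixed cameras:** the final pictures show all four lids flat and level. The trained networks put the lids within about 5 mm of the measured canister centres and seated heights, which is about their own accuracy.
- **Lid m:** the side picture showed a thin line under its disc, so I looked again with the wrist camera. The disc was flat and fitted about 1 mm from the canister centre. About 2 mm of rim shows on one side, which is within the plug's play.
- **Bowl and saucepan lid:** neither was touched, and both were found where they started, within network accuracy. The exception is the side camera, whose only "pan_lid" detection was at the xl canister. I took that as a false report, because the scene camera and the pictures show the saucepan lid in place.
- **Disagreements:** the rim fits in the fixed cameras were up to 8 mm away from the wrist camera's, so I placed the lids by the wrist camera. The first grip on lid xl was about 6 mm too high, so I reopened and gripped it again before lifting.

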